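Flip the petal marker to cobalt

TASK

The next petals of the rosette are cobalt: with the fingertips, gently flip the marker flag beside the turntable over its pivot, from its white face to its cobalt face, so that it lies flat on the side towards the turntable. Only push the flag, never pinch it, and do not lift, shove or tip its stand; do not turn the turntable, and leave the nippers, the pot of spacers and the bronze weight where they are.

Things in the scene. Friction and masses are not known exactly. Their poses are not given: they have to be found in the camera images.
- stand: Marker stand, loose, about 1 kg: terracotta foot 90 (x) x 110 (y) x 22 mm, two brass cheeks 22 x 8 mm, top at 98 mm, centred at y = +-47 mm, holding the flag's pin between them. Origin: centre of the foot's underside. Own z up, own x to the robot's left, towards the turntable (within 0.5 rad), pin along own y. Only air lies under the flag past the foot.
- stand_pivot (a point): Middle of the pivot pin (10 mm thick, along the stand's y), 90 mm above the stand's underside; axes as the stand.
- flag (a joint): Angle of the flag: 0 = level to the right (stand's -x), white face up; pi/2 = upright; pi = level to the left, towards the turntable (stand's +x), cobalt face up; stops at 0 and pi. Starts between 0 and 0.35. The pivot is stiff (0.05 N m): the flag stays where it is left and never falls by itself; 1 to 2 N at its free edge moves it.
- flag_edge (a point): Middle of the flag's free edge, 85 mm from the pin's axis, at mid thickness; turns with the flag. The flag is a 60 g flat plate, 70 mm wide along the pin, 6 mm thick, reaching from 8 to 85 mm from the pin's axis; one face white, one cobalt blue, dark 5 mm frame. At joint 0 its axes are the stand's (z out of the white face).
- turntable: Fixed round wooden foot of the turntable, 180 mm across. Origin: on the table under its centre. It carries a round wooden platter 290 mm across with its top 43 mm above the table, bearing glazed petals 7 mm thick, to the left of the marker.
- nippers: Steel tile nippers with black handles lying on the table, 165 mm long (own x) and 60 mm wide, 16 mm high; origin under the middle. To be left alone.
- pot: Blue ceramic pot of grout spacers, 72 mm across, 65 mm high; origin under its centre. To be left alone.
- weight: Bronze weight with a knob, 56 mm across, 70 mm high; origin under its centre. To be left alone.
- platter_rim (a point): A point on the rim of the turntable's platter, at the height of its top, 145 mm from the turntable's axis; it goes round when the platter is turned (it turns lightly). Must stay where it is.
Things that resemble listed ones, but are neither listed nor needed, are in the scene too. There is more than one size of the stand; the one meant has the size given above.

How it is judged (in metres and radians):
At the end, for the whole second after the job is handed in: The flag lies over on the turntable's side, cobalt face up, within 0.15 rad (about 9 degrees) of level and at rest; the stand is flat on the table within 20 mm of where it began (value of joint flag above 2.99 rad and velocity of joint flag between -0.05 and 0.05 rad/s and distance of stand from where it was at the start of the episode below 0.02 m and angle between stand's own z axis and vertical below 0.03 rad and linear speed of stand below 0.01 m/s); the robot touches nothing.
It fails at once if the fingers pinch or press the flag or its stand with more than 25 N (contact force between the fingers and stand above 25 N).
It fails at once if the stand is lifted or tipped (more than 10 mm or 0.15 rad) or shoved more than 30 mm (height (world z) of stand above 0.01 m or angle between stand's own z axis and vertical above 0.15 rad or distance of stand from where it was at the start of the episode above 0.03 m).
It fails at once if the nippers, the pot or the weight is moved by more than 15 mm (distance of any of nippers, pot, weight from where it was at the start of the episode above 0.015 m).
It fails at once if the turntable is turned (its rim moves by more than 15 mm) (distance of platter_rim from where it was at the start of the episode above 0.015 m).
It also fails if it takes over 42 s, if anything falls off the work surface, if the arm or the gripper's body presses on something with over 40 N, if the wrist force passes 120 N, or if a joint passes its speed limit or range.

ROBOT

A 6-joint arm with a two-finger parallel gripper is mounted at the origin on the work surface. World frame = base frame: x ahead of the robot, y to its left, z up, the work surface at z = 0. Lengths are in m, angles in degrees, forces in N, time in s.
With the tool pointing down it reaches from about 0.225 to 0.725 m from the base axis. Payload 3.1 kg.
Tool frame: the origin (TCP) lies at the very end of the fingers, on their centre line; the grasp point (between the pads) lies 19 mm behind it; x points along the fingers, z is the direction in which the jaws open and shut, and the axes are right-handed (so a half turn about x gives the same grasp; the last joint's range is limited). The gripper opens to 85 mm and grips with 20 to 120 N. Pads are 22 mm wide; open, the fingers measure 114 mm over their backs; the gripper's body (76 mm by 85 mm) begins 54 mm behind the grasp point. The pads swing forward as they close: fully open they stand 13 mm farther back than shut.
Start: joints at [-78.598, 2.75, 5.684, 92.934, 0, 82.678], TCP at [0.169, -0.497, 0.231] pointing down, gripper open.
Joint ranges: [-166.93, 166.93], [-56.73, 111.36], [-69.38, 81.34], [-121.58, 131.49], [-85.45, 84.26], [-180, 180]. Speed limits (degrees/s): [159.86, 159.86, 180, 180, 180, 180].

INTERFACE

Orientations are given as [roll, pitch, yaw] about the fixed x, y, z axes, in that order (R = Rz(yaw) Ry(pitch) Rx(roll)).
In Python, from workcell import arm, optics gives the robot as it stands.
- The arm moves only by the tool send_rows, never from a script. Its argument "series" is a list that holds one entry, the list of rows, each a list of 6 numbers: the shift along the tool's x, y, z scaled (see below), then the turn, a rotation vector about the tool's x, y, z scaled (see below). In form: [[[dx, dy, dz, ax, ay, az], ...]]. A call has 1 to 8 rows; each row shifts and turns the commanded pose from where the row before left it, along the tool's axes as they then stand; what a row does not reach is not made up. The controller multiplies each number of a shift by 20 mm and each number of a turn by 0.1 rad. A row lasts 1/12 s, in which the tool goes at most 41.7 mm and 7.16 degrees, less where a joint would pass 70% of its speed; a pose out of reach is approached as far as the arm can. A call with a number of a shift or a turn outside -1 to 1 is refused whole. A call with a gripper value outside its range is refused whole. "gripper" is the closure, from -1 (fully open) to 1 (shut), set as the call begins (left out, the last holds). The fingers move at their own pace and stop on an object; the grip force is fixed at half the most. Time passes only in rows, so rows that do not move let the fingers close. It gives the time, the measured TCP pose, the force and the opening at its end, in the units of the state.
- arm.get_obs(): the state, without advancing time (a new reading comes with each control period).
- optics.snapshot(name): name is "scene" or "side" or "wrist"; returns (picture, depth): 384x512x3 uint8, blue, green, red; 384x512 float32, m along the optical axis (not along the pixel's ray), 0 where there is no reading.
- optics.camera_params(name): a dict with "camera_matrix" (3x3 intrinsics, pixels), "dist_coeffs" ([k1, k2, p1, p2, k3] as OpenCV has them; the pictures are not rectified), "eye" and "orientation" of the camera in the world; the wrist camera has in their place "hand_eye" (4x4, takes a point from camera to tool coordinates, whose origin is the TCP and whose axes are the tool frame's). Camera axes: x right, y down, z forward; pixel columns grow to the right and rows downward; lengths in m; the calibration is good to about 2 mm. A picture is of the moment at which its call begins: read the wrist's pose just before it. camera_params takes no time and is no camera call.
- arm.job_done(): hands the job in, once; it reports no verdict.
The state is a dict: "time_s": time; "joints": joint angles; "joint_velocities": joint speeds; "joint_efforts": joint torques, N m; "tcp_pos": TCP position; "ee_rot": TCP orientation; "wrist_force": force on the tool from outside, world axes, zero at the start; "torque": the same for the moment, N m; "opening": opening from 0.0 (shut) to 1.0 (fully open).
Only numpy, scipy, OpenCV 4.12 (cv2) and the standard library are available. Lean on these libraries where they do the work, as an engineer would, in place of code of your own. Each camera call takes 0.05 s, during which the arm holds its last target.

## Working session

There is one attempt and no reset: what is moved stays moved. The work goes in short steps, Python scripts to look and compute and a tool call to move; the robot and the scene stay as the last step left them, time stands still between calls to the robot, and variables do not carry over. Pictures are saved under pics/ and viewed, and the job is handed in when it is done.

Besides the shell and the picture viewer there is one more tool, called by a JSON object that holds its "fn" and its "kwargs". send_rows: Moves the arm, as the interface text tells. Its arguments: {"type":"object","properties":{"series":{"type":"array"},"gripper":{"type":"number"}},"required":["series"]}

```bash
mkdir -p pics; ls; cat > h.py <<'E'
import numpy as np,cv2
from workcell import arm,optics
from scipy.spatial.transform import Rotation as R
def params(n):
    p=optics.camera_params(n);return p
E
python3 - <<'E'
from h import *
print(arm.get_obs())
for n in ("scene","side"):
    p=optics.camera_params(n);print(p)
    im,d=optics.snapshot(n)
    cv2.imwrite(f"pics/{n}0.png",im);np.savez(f"{n}0.npz",im=im,d=d)
E
```

```text
pics
{'time_s': 0.0, 'joints': array([-7.85984021e+01,  2.79327537e+00,  5.58974721e+00,  9.29353854e+01,
       -9.43499303e-04,  8.26795056e+01]), 'joint_velocities': array([ 0.02500379,  0.02083933, -0.04893506,  0.12812176,  0.01455557,
        0.11120346]), 'joint_efforts': array([-3.66392824e-04, -3.38783062e+01,  3.20013857e+01,  2.04956706e-02,
       -1.09432717e-04, -1.65716801e-05]), 'tcp_pos': array([ 0.16838625, -0.49659111,  0.2300974 ]), 'ee_rot': array([173.06865108,  89.86108323, 101.79074459]), 'wrist_force': array([0.24659676, 0.49470759, 0.07774473]), 'torque': array([ 0.00247842, -0.04868588, -0.01838335]), 'opening': 0.9987844065637401}
{'camera_matrix': array([[492.23032948,   0.        , 252.01907766],
       [  0.        , 492.23032948, 189.77101405],
       [  0.        ,   0.        ,   1.        ]]), 'dist_coeffs': array([-0.14960134,  0.        ,  0.        ,  0.        ,  0.        ]), 'eye': array([0.97312223, 0.62703666, 1.18571614]), 'orientation': array([-144.12932111,   -0.79464715,  147.80636188])}
{'camera_matrix': array([[368.33207958,   0.        , 256.07082693],
       [  0.        , 368.33207958, 184.60703938],
       [  0.        ,   0.        ,   1.        ]]), 'dist_coeffs': array([-0.09340275,  0.        ,  0.        ,  0.        ,  0.        ]), 'eye': array([0.03332367, 0.57659076, 0.87689068]), 'orientation': array([-135.24381402,   -0.2936913 , -138.97554528])}
```

View pics/scene0.png

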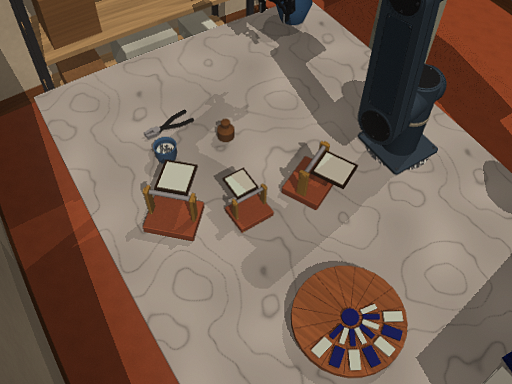

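View pics/side0.png

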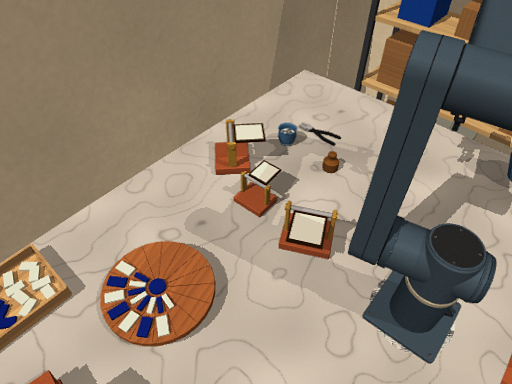

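```bash
cat >> h.py <<'E'
def cloud(n,d,p=None,T=None):
    p=p or optics.camera_params(n)
    h,w=d.shape;v,u=np.mgrid[0:h,0:w]
    x=cv2.undistortPointsIter(np.stack([u,v],-1).reshape(-1,1,2).astype(float),p["camera_matrix"],p["dist_coeffs"],None,None,(3,50,1e-9)).reshape(h,w,2)
    P=np.dstack([x*d[...,None],d])
    if T is None: return P@R.from_euler('xyz',p["orientation"],degrees=True).as_matrix().T+p["eye"]
    return P@T[:3,:3].T+T[:3,3]
def project(n,X):
    p=optics.camera_params(n);Rm=R.from_euler('xyz',p["orientation"],degrees=True).as_matrix()
    c=(np.atleast_2d(X)-p["eye"])@Rm
    return cv2.projectPoints(c,np.zeros(3),np.zeros(3),p["camera_matrix"],p["dist_coeffs"])[0][:,0]
E
python3 - <<'E'
from h import *
for n,boxes in (("scene",[(135,155,210,245),(215,160,275,235),(275,135,360,212)]),("side",[(205,115,270,178),(230,155,285,216),(275,195,342,260)])):
    z=np.load(n+"0.npz");im=z["im"].astype(int);P=cloud(n,z["d"])
    ok=z["d"]>0
    for x0,y0,x1,y1 in boxes:
        m=np.zeros(ok.shape,bool);m[y0:y1,x0:x1]=1;m&=ok
        b,g,r=im[...,0],im[...,1],im[...,2]
        f=m&(r>g*1.7)&(P[...,2]>.012)&(P[...,2]<.034)
        q=P[f];print(n,(x0,y0),"foot",len(q),np.median(q[:,2]) if len(q) else 0, cv2.minAreaRect(q[:,:2].astype(np.float32)) if len(q)>5 else 0)
        fl=m&(P[...,2]>.04)
        q=P[fl];print("  high",len(q),"zmax",np.percentile(q[:,2],[50,90,99]))
        w=m&(P[...,2]>.04)&(b>150)&(g>170)
        q=P[w]
        if len(q)>5:
            c=q.mean(0);s=np.linalg.svd(q-c)[2][2];print("  white",c,s*np.sign(s[2]),cv2.minAreaRect(q[:,:2].astype(np.float32)))
    if n=="scene":
        c=P[260:380,285:412];mm=(c[...,2]>.035)&(c[...,2]<.06)&(z["d"][260:380,285:412]>0)
        print("platter",cv2.minEnclosingCircle(c[mm][:,:2].astype(np.float32)))
    im=z["im"]; 
crop=np.load("scene0.npz")["im"][95:250,130:370];cv2.imwrite("pics/c0.png",cv2.resize(crop,None,fx=3.3,fy=3.3,interpolation=cv2.INTER_CUBIC))
crop=np.load("side0.npz")["im"][105:265,200:350];cv2.imwrite("pics/c1.png",cv2.resize(crop,None,fx=3.7,fy=3.7,interpolation=cv2.INTER_CUBIC))
E
```

```text
scene (135, 155) foot 1669 0.028919726534970103 ((0.7462376356124878, -0.1165090799331665), (0.1226896420121193, 0.14638949930667877), 46.08583450317383)
  high 1734 zmax [0.12347775 0.12751275 0.13257683]
  white [ 0.70472285 -0.16287267  0.12414589] [ 0.00314276 -0.00635054  0.9999749 ] ((0.7046670317649841, -0.16308462619781494), (0.0885244831442833, 0.07831983268260956), 45.70832061767578)
scene (215, 160) foot 847 0.021970905718249778 ((0.5563192963600159, -0.021692849695682526), (0.10804828256368637, 0.09074712544679642), 1.812733769416809)
  high 917 zmax [0.09595063 0.10027337 0.10331211]
  white [ 0.56968581 -0.06657168  0.09692121] [-0.04667819  0.0673379   0.99663772] ((0.556708812713623, -0.07096563279628754), (0.05601911246776581, 0.06669387966394424), 1.1411126852035522)
scene (275, 135) foot 938 0.02885576579175364 ((0.348553866147995, -0.011719301342964172), (0.14527030289173126, 0.11792059242725372), 25.24094009399414)
  high 1512 zmax [0.12389495 0.12755658 0.13215606]
  white [0.32290683 0.01333412 0.12408512] [-0.00730879  0.00297175  0.99996887] ((0.3181034326553
[... 651 characters left out ...]
0.12025477737188339, 0.2698501646518707), 66.24418640136719)
  high 774 zmax [0.09565833 0.09990256 0.10263325]
  white [ 0.55669713 -0.06706576  0.09732812] [-0.00215878  0.07176511  0.99741922] ((0.560034453868866, -0.06258996576070786), (0.06767644733190536, 0.08567920327186584), 1.776482105255127)
side (275, 195) foot 589 0.028149457532587685 ((0.37963569164276123, -0.02750971168279648), (0.19423814117908478, 0.18117406964302063), 26.316137313842773)
  high 1641 zmax [0.12399708 0.12663244 0.13163474]
  white [0.31805352 0.03995065 0.12424412] [-0.00413287  0.00510214  0.99997844] ((0.31567704677581787, 0.030948303639888763), (0.09191180765628815, 0.10531118512153625), 24.51482582092285)
```

```bash
ls pics
```

```text
c0.png
c1.png
scene0.png
side0.png
```

View pics/c0.png

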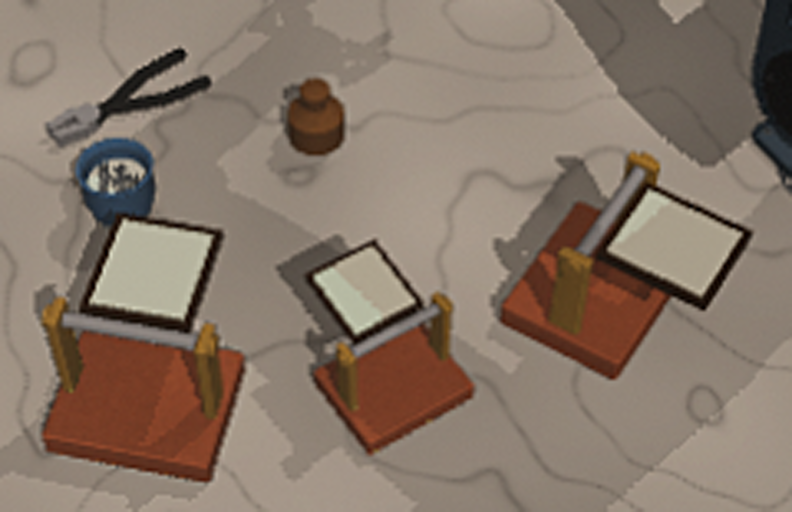

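View pics/c1.png

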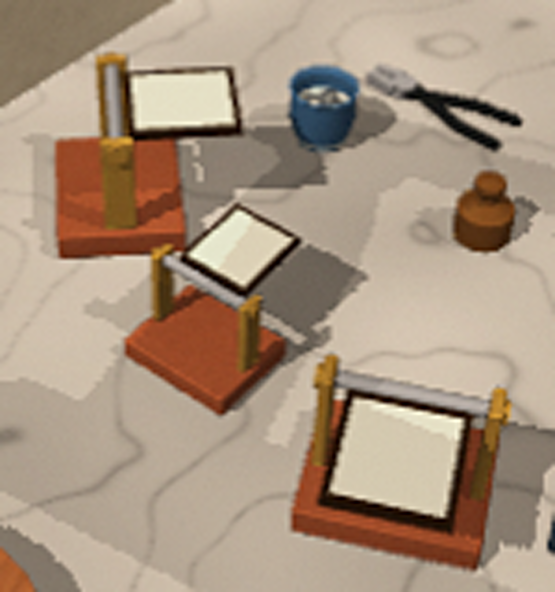

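Candidates (scene image): left stand (175,200), middle (245,200), right (315,180). The middle one fits: its foot measures 108 x 91 x 22 mm with tops near 98 mm, while the other two are about 146 x 118 x 29 mm with tops at 130 mm. The crops confirm that it lies white face up, on the side away from the turntable. Next I measure its pose and the obstacles more closely.

```bash
python3 - <<'E'
from h import *
z=np.load("scene0.npz");im=z["im"].astype(int);P=cloud("scene",z["d"])
z2=np.load("side0.npz");P2=cloud("side",z2["d"]);im2=z2["im"].astype(int)
A=np.vstack([P[z["d"]>0],P2[z2["d"]>0]]);C=np.vstack([im[z["d"]>0],im2[z2["d"]>0]])
def box(x0,x1,y0,y1,z0,z1):
    return (A[:,0]>x0)&(A[:,0]<x1)&(A[:,1]>y0)&(A[:,1]<y1)&(A[:,2]>z0)&(A[:,2]<z1)
for nm,b in (("foot",(.45,.66,-.12,.06,.012,.03)),):
    q=A[box(*b)&(C[:,2]>1.7*C[:,1])];print(nm,len(q),cv2.minAreaRect(q[:,:2].astype(np.float32)),np.percentile(q,[1,99],0))
# top map
for n,PP in(("s",P),("d",P2)):
  pass
# height map 20mm cells
xs=np.arange(.2,.9,.02);ys=np.arange(-.46,.1,.02)
print("      "+" ".join(f"{int(y*1000):4d}" for y in ys))
for x in xs:
    print(f"{x:.2f} ",end="")
    for y in ys:
        m=(A[:,0]>=x)&(A[:,0]<x+.02)&(A[:,1]>=y)&(A[:,1]<y+.02)
        h=np.percentile(A[m,2],97)*1000 if m.sum()>2 else -1
        print(f"{int(h):4d}",end=" ")
    print()
m=box(.5,.62,-.15,.05,.07,.12)
q=A[m];c=C[m];w=(c.min(1)>140)
s=q[w];cen=s.mean(0);sv=np.linalg.svd(s-cen)[2][2];print("white",cen,sv,cv2.minAreaRect(s[:,:2].astype(np.float32)),np.percentile(s,[2,98],0))
print("allhigh",np.percentile(q,[1,99],0))
print(R.from_euler('xyz',arm.get_obs()["ee_rot"],degrees=True).as_matrix().round(3))
E
```

```text
foot 1541 ((0.5776935815811157, -0.043694622814655304), (0.15969058871269226, 0.13576051592826843), 2.1268374919891357) [[ 0.498456   -0.06566385  0.01300329]
 [ 0.6088902   0.02185221  0.02742257]]
      -460 -440 -420 -399 -379 -359 -339 -319 -299 -279 -259 -239 -219 -199 -179 -159 -139 -119  -99  -79  -59  -39  -19    0   20   40   60   80  100
0.20    6    4    4    3    5    3    4    3    3    1    4    4    3    3    3    3    3    4    5    1    3  576  582  593  599    4    3    4    3 
0.22    5    4    2    4    2    2    2    3    2    4    5    4    2    3    2    6    4    1   -1    1    3    4    3    3    4    3    4    4    3 
0.24    4    2    3    1    5    4    3    3    3    2    2    4    6    5    5    7    4    4    2    2    1    2    2   27    3   85  124    3    3 
0.26    4    4    3    5    3    2    4    3    4    4    5    6    5    4    4    4    5    5    3    2    3  127   32  120  126  126  126    5    5 
0.28    4    3    4    4    1    4    2    4    3    5    5    3    4    3    5    4    3    6    6   30  133  131  126  127  127  126  126  125  
[... 4264 characters left out ...]
  5    3    6    5    3    5    4    5    3    3    3    4    3    4    3    3    4    4    5    4    3    3    4    3 
0.88    3    4    4    4    5    5    6    5    4    4    4    2    4    4    3    4    3    4    4    4    4    3    4    3    5    4    3    3    4 
white [ 0.55622378 -0.06702006  0.09708428] [-0.01068729  0.06896595  0.99756177] ((0.5572162866592407, -0.06165585294365883), (0.08095604926347733, 0.08679022639989853), 3.9658191204071045) [[ 0.5271154  -0.10179446  0.09212802]
 [ 0.58518769 -0.02078381  0.10196021]]
allhigh [[ 0.50259435 -0.10849695  0.07263604]
 [ 0.60424684 -0.01252379  0.10323487]]
[[-0.     0.947  0.321]
 [ 0.002  0.321 -0.947]
 [-1.     0.    -0.002]]
```

{"fn": "send_rows", "kwargs": {"series": [[[0, 0, 0, -1, 0, 0], [0, 0, 0, -1, 0, 0], [0, 0, 0, -1, 0, 0], [0, 0, 0, -1, 0, 0], [0, 0, 0, -1, 0, 0], [0, 0, 0, -1, 0, 0], [0, 0, 0, -1, 0, 0], [0, 0, 0, -1, 0, 0]]], "gripper": 1}}

```text
time_s: 0.77
tcp_pos: [0.1684, -0.4969, 0.2306]
ee_rot: [126.4, 89.9, 101.2]
wrist_force: [-0.0, -0.6, -0.2]
opening: 0.001
```

{"fn": "send_rows", "kwargs": {"series": [[[0, 0, 0, -1, 0, 0], [0, 0, 0, -1, 0, 0], [0, 0, 0, -1, 0, 0], [0, 0, 0, -1, 0, 0], [0, 0, 0, -0.4, 0, 0], [0, 0, 0, 0, 0, 0]]]}}

```text
time_s: 1.27
tcp_pos: [0.1685, -0.4969, 0.2306]
ee_rot: [101.6, 89.9, 101.4]
wrist_force: [0.2, -0.0, 1.1]
opening: -0.003
```

{"fn": "send_rows", "kwargs": {"series": [[[0, 0.7, 0.9, 0, 0, 0], [0, 0.7, 0.9, 0, 0, 0], [0, 0.7, 0.9, 0, 0, 0], [0, 0.7, 0.9, 0, 0, 0], [0, 0.7, 0.9, 0, 0, 0], [0, 0.7, 0.9, 0, 0, 0], [0, 0.7, 0.9, 0, 0, 0], [0, 0.7, 0.9, 0, 0, 0]]]}}

```text
time_s: 1.93
tcp_pos: [0.3136, -0.3848, 0.2309]
ee_rot: [122.5, 90.0, 122.2]
wrist_force: [0.7, 0.3, 0.7]
opening: 0.001
```

{"fn": "send_rows", "kwargs": {"series": [[[0, 0.7, 0.9, 0, 0, 0], [0, 0.7, 0.9, 0, 0, 0], [0, 0.7, 0.9, 0, 0, 0], [0, 0.7, 0.9, 0, 0, 0], [0, 0.7, 0.9, 0, 0, 0], [0, 0.7, 0.9, 0, 0, 0], [0, 0.7, 0.9, 0, 0, 0], [0, 0, 0, 0, 0, 0]]]}}

```text
time_s: 2.6
tcp_pos: [0.4417, -0.2857, 0.2307]
ee_rot: [66.8, 89.9, 66.7]
wrist_force: [-1.6, -0.2, -0.3]
opening: 0.001
```

```bash
cat > st.py <<'E'
from h import *
o=arm.get_obs();M=R.from_euler('xyz',o["ee_rot"],degrees=True).as_matrix()
print(o["time_s"],o["tcp_pos"].round(4),o["joints"].round(1),o["wrist_force"].round(2),o["opening"]);print(M.round(3))
E
python3 st.py
```

```text
2.6 [ 0.4417 -0.2857  0.2307] [-40.3   2.9   5.8  92.9   0.1  49.8] [-1.63 -0.16 -0.29] 0.000922416185485935
[[ 0.001  0.001  1.   ]
 [ 0.002  1.    -0.001]
 [-1.     0.002  0.001]]
```

{"fn": "send_rows", "kwargs": {"series": [[[0, 0, 0.7, 0, 0, 1], [0, 0, 0.7, 0, 0, 1], [0, 0, 0.7, 0, 0, 1], [0, 0, 0.7, 0, 0, 1], [0, 0, 0.7, 0, 0, 1], [0, 0, 0.7, 0, 0, 1], [0, 0, 0.7, 0, 0, 1], [0, 0, 0.8, 0, 0, 0.85]]]}}

```text
time_s: 3.27
tcp_pos: [0.5487, -0.2837, 0.2196]
ee_rot: [89.3, 45.4, 88.6]
wrist_force: [-6.4, 7.0, -2.7]
opening: 0.002
```

{"fn": "send_rows", "kwargs": {"series": [[[0, 0, 0, 0, 0, 0], [0, 0, 0, 0, 0, 0]]]}}

```text
time_s: 3.43
tcp_pos: [0.5469, -0.281, 0.2191]
ee_rot: [89.9, 45.3, 89.2]
wrist_force: [0.3, 0.1, 0.4]
opening: 0.001
```

```bash
python3 st.py
```

```text
3.4333 [ 0.5469 -0.281   0.2191] [-47.9  51.8  57.3 131.4  28.6  33.3] [0.27 0.1  0.36] 0.0009503657890318827
[[ 0.01   0.008  1.   ]
 [ 0.703  0.711 -0.013]
 [-0.711  0.703  0.002]]
```

{"fn": "send_rows", "kwargs": {"series": [[[0.6, 0.6, 0, 0.6, -0.6, 0], [0.6, 0.6, 0, 0.6, -0.6, 0], [0.6, 0.6, 0, 0.6, -0.6, 0], [0.6, 0.6, -0.2, 0.6, -0.6, 0], [0.6, 0.6, -0.3, 0, 0, 0], [0.6, 0.6, -0.3, 0, 0, 0], [0, 0, 0, 0, 0, 0]]]}}

```text
time_s: 4.02
tcp_pos: [0.5516, -0.1739, 0.2267]
ee_rot: [88.8, 45.5, 69.6]
wrist_force: [0.4, -0.7, 0.7]
opening: -0.001
```

```bash
python3 st.py
```

```text
4.0167 [ 0.5516 -0.1739  0.2267] [-45.1  21.8  16.1 106.5  39.6  56.1] [ 0.36 -0.72  0.65] -0.0011042315445484497
[[ 0.245  0.23   0.942]
 [ 0.656  0.676 -0.336]
 [-0.714  0.7    0.014]]
```

```bash
cat > mv.py <<'E'
from h import *
import sys
# waypoints world from argv; prints tool units per leg
o=arm.get_obs();M=R.from_euler('xyz',o["ee_rot"],degrees=True).as_matrix()
p=o["tcp_pos"]
for a in sys.argv[1:]:
    q=np.array([float(v) for v in a.split(",")]);u=M.T@(q-p)/.02;print(a,"units",u.round(2),"len",round(np.linalg.norm(u),2));p=q
E
python3 mv.py .557,-.155,.045 .560,-.101,.072
```

```text
.557,-.155,.045 units [ 7.17 -5.66 -0.19] len 9.14
.560,-.101,.072 units [ 0.85  2.8  -0.75] len 3.02
```

{"fn": "send_rows", "kwargs": {"series": [[[0.9, -0.7, 0, 0, 0, 0], [0.9, -0.7, 0, 0, 0, 0], [0.9, -0.7, 0, 0, 0, 0], [0.9, -0.7, 0, 0, 0, 0], [0.9, -0.7, 0, 0, 0, 0], [0.9, -0.7, 0, 0, 0, 0], [0.9, -0.7, 0, 0, 0, 0], [0.9, -0.7, -0.2, 0, 0, 0]]]}}

```text
time_s: 4.68
tcp_pos: [0.5593, -0.1583, 0.0428]
ee_rot: [88.7, 45.6, 69.3]
wrist_force: [0.1, -0.1, 0.9]
opening: 0.002
```

{"fn": "send_rows", "kwargs": {"series": [[[0, 0, 0, 0, 0, 0]]]}}

```text
time_s: 4.77
tcp_pos: [0.5558, -0.1555, 0.0386]
ee_rot: [89.6, 45.5, 70.0]
wrist_force: [-0.1, 0.7, -0.4]
opening: 0.001
```

```bash
python3 st.py; python3 mv.py .560,-.101,.072; python3 - <<'E'
from h import *
a=[]
for n in ("scene","side"):
    im,d=optics.snapshot(n)
    a.append(im[100:260,160:300] if n=="scene" else im[100:230,210:350])
    cv2.imwrite(f"pics/{n}1.png",cv2.resize(a[-1],None,fx=4,fy=4,interpolation=cv2.INTER_CUBIC))
E
```

```text
4.7667 [ 0.5558 -0.1555  0.0386] [-43.5  27.2   1.2  85.4  40.   58.2] [-0.12  0.69 -0.37] 0.0005711872906161095
[[ 0.24   0.237  0.941]
 [ 0.659  0.672 -0.337]
 [-0.713  0.701  0.005]]
.560,-.101,.072 units [ 0.66  3.05 -0.71] len 3.2
```

View pics/scene1.png

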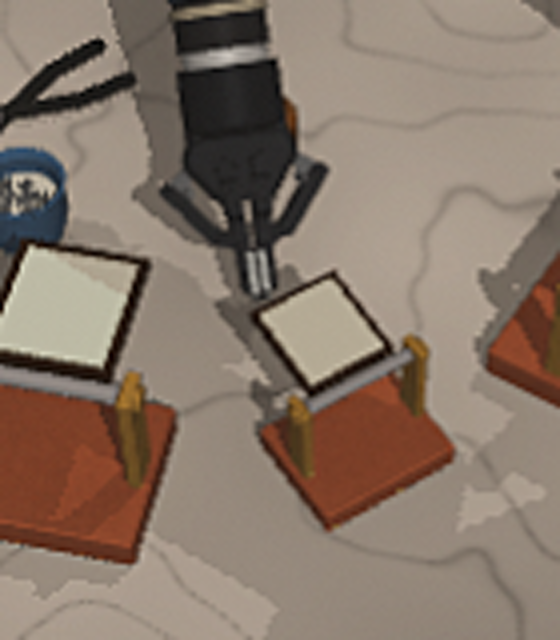

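View pics/side1.png

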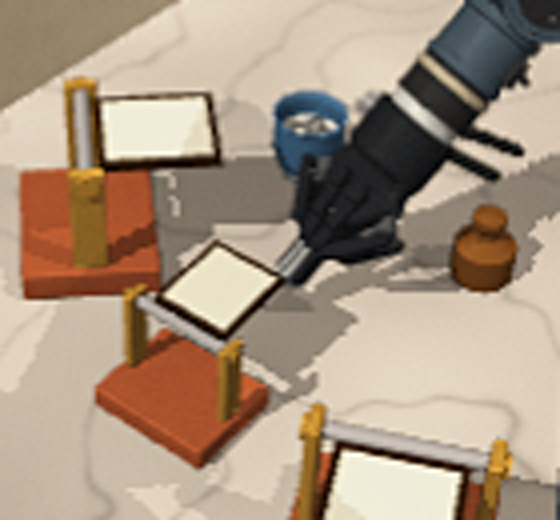

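The pictures show the closed fingertips (scene crop 262,295; side crop 285,275) below and just outside the flag's free edge, clear of the pot and weight. Next I go under the edge and lift.

{"fn": "send_rows", "kwargs": {"series": [[[0.15, 0.6, -0.15, 0, 0, 0], [0.15, 0.6, -0.15, 0, 0, 0], [0.15, 0.6, -0.15, 0, 0, 0], [0.1, 0.6, -0.1, 0, 0, 0], [0.1, 0.5, -0.1, 0, 0, 0], [0, 0, 0, 0, 0, 0]]]}}

```text
time_s: 5.37
tcp_pos: [0.5639, -0.1044, 0.0745]
ee_rot: [88.8, 45.6, 69.5]
wrist_force: [0.3, -4.0, -0.5]
opening: -0.001
```

```bash
python3 st.py; python3 mv.py .560,-.094,.095 .560,-.076,.125 .560,-.058,.141 .560,-.033,.147 .560,-.009,.144 .560,.014,.130 .560,.027,.118 .560,.034,.101; python3 - <<'E'
from h import *
im,d=optics.snapshot("side");a=im[100:230,210:350]
cv2.imwrite(f"pics/side2.png",cv2.resize(a,None,fx=4,fy=4,interpolation=cv2.INTER_CUBIC))
E
```

```text
5.3667 [ 0.5639 -0.1044  0.0745] [-39.3  20.6  -2.8  84.1  41.5  63.3] [ 0.33 -4.04 -0.53] -0.001238398966181692
[[ 0.245  0.23   0.942]
 [ 0.656  0.676 -0.336]
 [-0.714  0.7    0.015]]
.560,-.094,.095 units [-0.44  1.02 -0.35] len 1.17
.560,-.076,.125 units [-0.48  1.66 -0.28] len 1.75
.560,-.058,.141 units [ 0.02  1.17 -0.29] len 1.2
.560,-.033,.147 units [ 0.61  1.06 -0.42] len 1.29
.560,-.009,.144 units [ 0.89  0.71 -0.41] len 1.21
.560,.014,.130 units [ 1.25  0.29 -0.4 ] len 1.35
.560,.027,.118 units [ 0.85  0.02 -0.23] len 0.88
.560,.034,.101 units [ 0.84 -0.36 -0.13] len 0.92
```

View pics/side2.png

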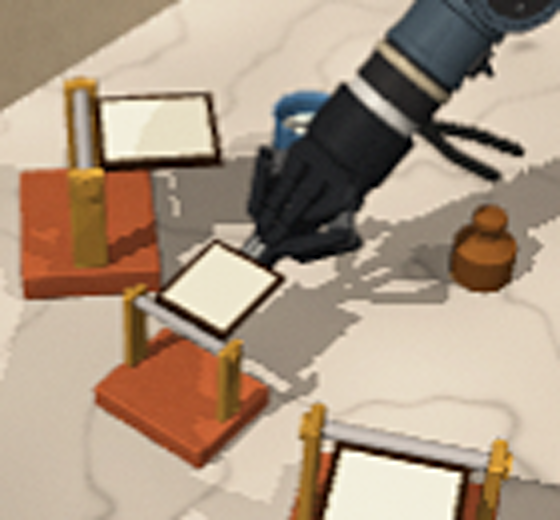

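{"fn": "send_rows", "kwargs": {"series": [[[-0.3, 0.25, 0, 0, 0, 0], [-0.25, 0.35, -0.05, 0, 0, 0], [-0.25, 0.35, -0.1, 0, 0, 0], [0, 0, 0, 0, 0, 0]]]}}

```text
time_s: 5.75
tcp_pos: [0.5615, -0.1024, 0.0993]
ee_rot: [88.9, 45.4, 69.4]
wrist_force: [0.2, 0.7, -1.1]
opening: -0.0
```

```bash
python3 st.py; python3 - <<'E'
from h import *
im,d=optics.snapshot("side");a=im[100:230,210:350]
cv2.imwrite(f"pics/side3.png",cv2.resize(a,None,fx=4,fy=4,interpolation=cv2.INTER_CUBIC))
E
```

```text
5.75 [ 0.5615 -0.1024  0.0993] [-39.3  19.   -2.   86.6  41.7  63.4] [ 0.2   0.65 -1.07] -8.60180028454852e-05
[[ 0.247  0.232  0.941]
 [ 0.657  0.673 -0.338]
 [-0.712  0.702  0.013]]
```

View pics/side3.png

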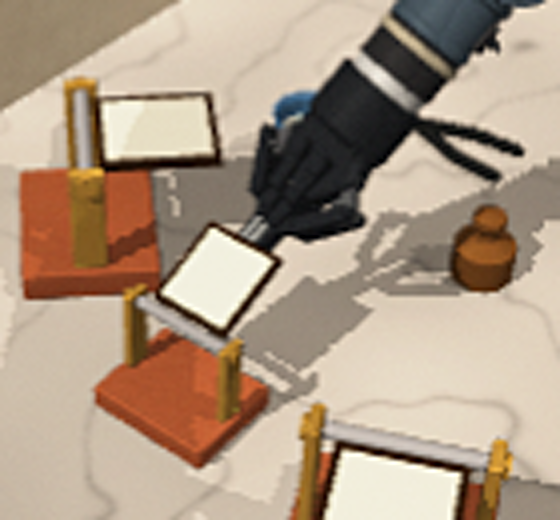

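The flag's free edge is rising (side crop 215,228 → 275,262) with about 1 N of force, and the foot hasn't moved. I continue along the arc.

```bash
python3 mv.py .560,-.094,.115 .560,-.076,.131 .560,-.058,.143 .560,-.033,.147 .560,-.009,.144 .560,.014,.130 .560,.027,.118 .560,.034,.103
```

```text
.560,-.094,.115 units [-0.33  0.85 -0.19] len 0.93
.560,-.076,.131 units [ 0.02  1.17 -0.29] len 1.2
.560,-.058,.143 units [ 0.16  1.03 -0.3 ] len 1.08
.560,-.033,.147 units [ 0.68  0.98 -0.42] len 1.27
.560,-.009,.144 units [ 0.9   0.7  -0.41] len 1.21
.560,.014,.130 units [ 1.25  0.28 -0.4 ] len 1.35
.560,.027,.118 units [ 0.85  0.02 -0.23] len 0.88
.560,.034,.103 units [ 0.76 -0.29 -0.13] len 0.83
```

{"fn": "send_rows", "kwargs": {"series": [[[-0.15, 0.4, -0.1, 0, 0, 0], [-0.15, 0.4, -0.1, 0, 0, 0], [0, 0.4, -0.1, 0, 0, 0], [0, 0.4, -0.1, 0, 0, 0], [0, 0.4, -0.1, 0, 0, 0], [0.1, 0.5, -0.15, 0, 0, 0], [0.1, 0.5, -0.15, 0, 0, 0], [0, 0, 0, 0, 0, 0]]]}}

```text
time_s: 6.47
tcp_pos: [0.5593, -0.0555, 0.142]
ee_rot: [89.0, 45.4, 69.6]
wrist_force: [0.1, -0.1, 0.2]
opening: -0.0
```

```bash
python3 st.py; python3 mv.py .560,-.033,.147 .560,-.009,.144 .560,.014,.130 .560,.027,.118 .560,.034,.103; python3 - <<'E'
from h import *
im,d=optics.snapshot("side");a=im[90:230,210:350]
cv2.imwrite(f"pics/side4.png",cv2.resize(a,None,fx=4,fy=4,interpolation=cv2.INTER_CUBIC))
E
```

```text
6.4667 [ 0.5593 -0.0555  0.142 ] [-35.6  12.8  -4.3  87.5  42.7  68. ] [ 0.07 -0.09  0.22] -0.00020117681995398187
[[ 0.244  0.231  0.942]
 [ 0.659  0.673 -0.336]
 [-0.712  0.702  0.012]]
.560,-.033,.147 units [ 0.57  0.94 -0.34] len 1.15
.560,-.009,.144 units [ 0.9   0.7  -0.41] len 1.21
.560,.014,.130 units [ 1.26  0.28 -0.4 ] len 1.35
.560,.027,.118 units [ 0.86  0.02 -0.23] len 0.88
.560,.034,.103 units [ 0.76 -0.29 -0.13] len 0.83
```

View pics/side4.png

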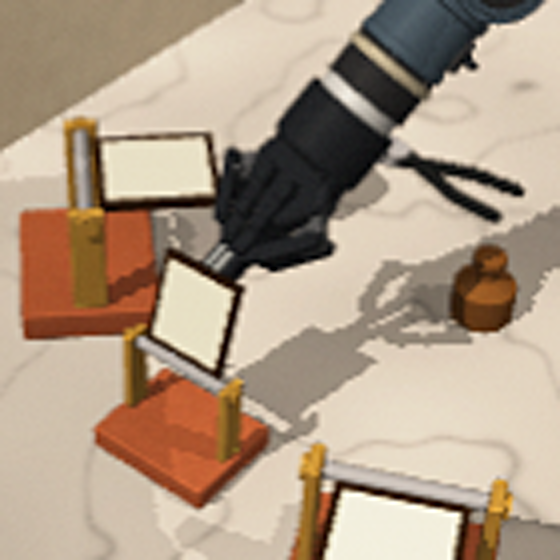

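The flag is now well past 45° (side crop, edge 175,252–240,288), and the stand is unmoved. I continue over the top.

{"fn": "send_rows", "kwargs": {"series": [[[0.28, 0.47, -0.17, 0, 0, 0], [0.28, 0.47, -0.17, 0, 0, 0], [0.45, 0.35, -0.2, 0, 0, 0], [0.45, 0.35, -0.2, 0, 0, 0], [0.4, 0.1, -0.13, 0, 0, 0], [0.4, 0.1, -0.13, 0, 0, 0], [0.4, 0.1, -0.13, 0, 0, 0], [0, 0, 0, 0, 0, 0]]]}}

```text
time_s: 7.18
tcp_pos: [0.5591, 0.013, 0.1282]
ee_rot: [89.3, 45.4, 69.8]
wrist_force: [0.1, -0.9, -0.4]
opening: 0.006
```

```bash
python3 st.py; python3 mv.py .560,.027,.118 .560,.034,.103; python3 - <<'E'
from h import *
im,d=optics.snapshot("side");a=im[90:230,210:350]
cv2.imwrite(f"pics/side5.png",cv2.resize(a,None,fx=4,fy=4,interpolation=cv2.INTER_CUBIC))
E
```

```text
7.1833 [0.5591 0.013  0.1282] [-29.4   7.5 -11.7  79.8  43.9  76.5] [ 0.13 -0.88 -0.41] 0.005788337470400432
[[ 0.242  0.234  0.942]
 [ 0.659  0.672 -0.337]
 [-0.712  0.702  0.009]]
.560,.027,.118 units [ 0.83  0.12 -0.2 ] len 0.87
.560,.034,.103 units [ 0.76 -0.29 -0.12] len 0.83
```

View pics/side5.png

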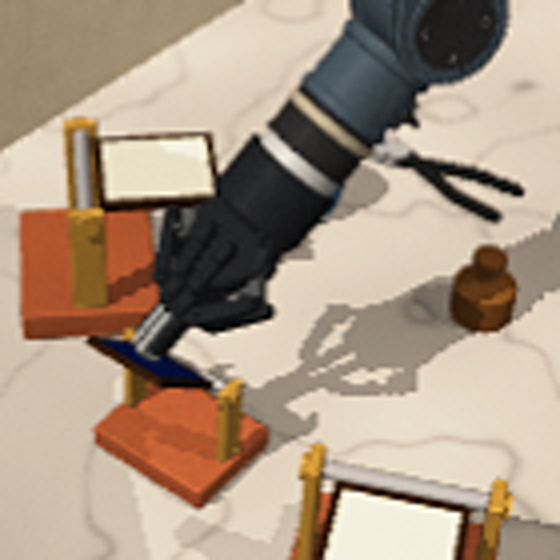

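The cobalt face now shows (side crop ~150,362), with the flag leaning at about 135°. I press on down in smaller steps.

{"fn": "send_rows", "kwargs": {"series": [[[0.4, 0.06, -0.1, 0, 0, 0], [0.4, 0.06, -0.1, 0, 0, 0], [0.25, -0.1, -0.04, 0, 0, 0], [0.25, -0.1, -0.04, 0, 0, 0], [0, 0, 0, 0, 0, 0], [0, 0, 0, 0, 0, 0]]]}}

```text
time_s: 7.73
tcp_pos: [0.5602, 0.0295, 0.109]
ee_rot: [89.2, 45.4, 69.7]
wrist_force: [-1.0, -0.2, 0.4]
opening: -0.0
```

```bash
python3 st.py
```

```text
7.7333 [0.5602 0.0295 0.109 ] [-27.7   7.1 -14.3  75.8  44.1  78.9] [-0.99 -0.18  0.37] -0.0003343817247112624
[[ 0.243  0.234  0.941]
 [ 0.658  0.673 -0.338]
 [-0.712  0.702  0.009]]
```

{"fn": "send_rows", "kwargs": {"series": [[[0.1, -0.08, 0, 0, 0, 0], [0.1, -0.08, 0, 0, 0, 0], [0, 0, 0, 0, 0, 0], [0, 0, 0, 0, 0, 0]]]}}

```text
time_s: 8.07
tcp_pos: [0.5609, 0.0295, 0.1044]
ee_rot: [89.1, 45.4, 69.6]
wrist_force: [-0.8, 0.3, 1.5]
opening: 0.0
```

{"fn": "send_rows", "kwargs": {"series": [[[0.07, -0.07, 0, 0, 0, 0], [0.03, -0.03, 0, 0, 0, 0], [0, 0, 0, 0, 0, 0], [0, 0, 0, 0, 0, 0]]]}}

```text
time_s: 8.4
tcp_pos: [0.561, 0.0295, 0.1017]
ee_rot: [89.1, 45.4, 69.6]
wrist_force: [-0.1, 0.1, -0.1]
opening: 0.002
```

```bash
cat > look.py <<'E'
from h import *
import sys
im,d=optics.snapshot("side");a=im[90:230,210:350];P=cloud("side",d)
cv2.imwrite(f"pics/{sys.argv[1]}.png",cv2.resize(a,None,fx=4,fy=4,interpolation=cv2.INTER_CUBIC))
i=im.astype(int);m=(i[...,0]>1.5*i[...,2])&(i[...,0]>60)&(d>0)&(P[...,0]>.5)&(P[...,0]<.61)&(P[...,1]>-.02)&(P[...,1]<.09)&(P[...,2]>.07)&(P[...,2]<.13)
q=P[m];print(len(q))
if len(q)>10:
    c=q.mean(0);s=np.linalg.svd(q-c)[2][2];s*=np.sign(s[2]);print(c,s,"tilt deg",np.degrees(np.arctan2(-s[1],s[2])),np.percentile(q,[2,98],0))
E
python3 st.py;python3 look.py side6
```

```text
8.4 [0.561  0.0295 0.1017] [-27.6   7.5 -14.8  74.8  44.1  79. ] [-0.15  0.05 -0.14] 0.0021946236260079353
[[ 0.245  0.234  0.941]
 [ 0.658  0.673 -0.338]
 [-0.712  0.702  0.011]]
215
[0.54763739 0.03015464 0.09699937] [ 0.00823879 -0.06578691  0.99779968] tilt deg 3.7721644966263295 [[ 0.52421263 -0.0078069   0.09319429]
 [ 0.58144279  0.05516292  0.10021287]]
```

View pics/side6.png

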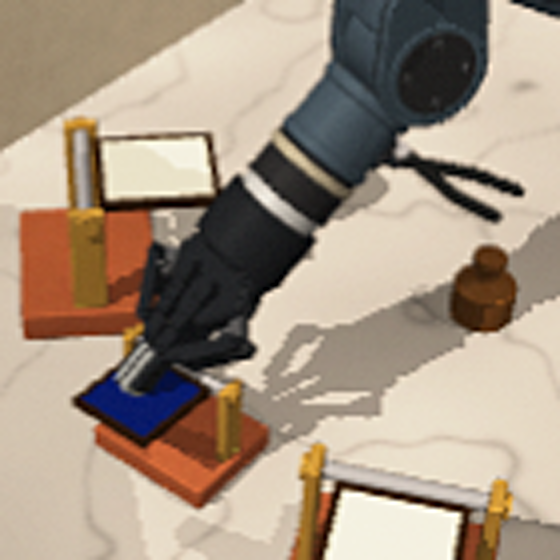

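The flag is cobalt face up, about 4° above level (side crop ~140,400). I press slightly more.

{"fn": "send_rows", "kwargs": {"series": [[[0.06, -0.06, 0, 0, 0, 0], [0, 0, 0, 0, 0, 0], [0, 0, 0, 0, 0, 0]]]}}

```text
time_s: 8.7
tcp_pos: [0.561, 0.0295, 0.1]
ee_rot: [89.1, 45.4, 69.6]
wrist_force: [0.1, 0.7, 0.4]
opening: 0.0
```

{"fn": "send_rows", "kwargs": {"series": [[[0.05, -0.05, 0, 0, 0, 0], [0, 0, 0, 0, 0, 0], [0, 0, 0, 0, 0, 0]]]}}

```text
time_s: 8.95
tcp_pos: [0.5611, 0.0296, 0.0987]
ee_rot: [89.1, 45.4, 69.6]
wrist_force: [-0.5, 0.3, 0.6]
opening: -0.001
```

```bash
python3 st.py;python3 look.py side7
```

```text
8.95 [0.5611 0.0296 0.0987] [-27.6   7.6 -15.   74.5  44.1  79. ] [-0.51  0.26  0.55] -0.0012088869333471517
[[ 0.245  0.233  0.941]
 [ 0.658  0.673 -0.338]
 [-0.712  0.702  0.011]]
226
[0.54788096 0.03046613 0.09378656] [ 0.01521966 -0.00983175  0.99983584] tilt deg 0.5633922752907512 [[ 0.52450047 -0.00655794  0.09104504]
 [ 0.58183385  0.05558257  0.09667961]]
```

Level within 1°. I retract up and away along the tool axis.

{"fn": "send_rows", "kwargs": {"series": [[[-0.4, 0.4, 0, 0, 0, 0], [-0.5, 0.5, 0, 0, 0, 0], [-0.7, 0.6, 0, 0, 0, 0], [-0.9, 0.5, 0, 0, 0, 0], [-0.9, 0.3, 0, 0, 0, 0], [-0.9, 0.3, 0, 0, 0, 0], [-0.9, 0.3, 0, 0, 0, 0], [0, 0, 0, 0, 0, 0]]]}}

```text
time_s: 9.67
tcp_pos: [0.5508, -0.0017, 0.2182]
ee_rot: [88.5, 45.5, 69.1]
wrist_force: [-0.1, -0.2, 1.1]
opening: -0.0
```

{"fn": "send_rows", "kwargs": {"series": [[[-0.9, 0, 0, 0, 0, 0], [-0.9, 0, 0, 0, 0, 0], [0, 0, 0, 0, 0, 0], [0, 0, 0, 0, 0, 0], [0, 0, 0, 0, 0, 0]]]}}

```text
time_s: 10.08
tcp_pos: [0.5402, -0.0231, 0.2382]
ee_rot: [89.2, 45.4, 69.7]
wrist_force: [0.4, -0.7, 0.5]
opening: 0.002
```

```bash
python3 st.py;python3 look.py side8; python3 - <<'E'
from h import *
im,d=optics.snapshot("scene");cv2.imwrite("pics/scene8.png",im);P=cloud("scene",d);i=im.astype(int)
x=(d>0)&(i[...,2]>1.7*i[...,1])&(P[...,2]>.012)&(P[...,2]<.034)
m=x.copy();m[:]=0;m[160:235,215:275]=1
print(cv2.minAreaRect(P[x&m][:,:2].astype(np.float32)))
E
```

```text
10.0833 [ 0.5402 -0.0231  0.2382] [-33.9   5.3  -1.5  96.2  43.   70.5] [ 0.45 -0.66  0.45] 0.0018951491075528744
[[ 0.244  0.234  0.941]
 [ 0.658  0.673 -0.338]
 [-0.712  0.702  0.01 ]]
323
[0.55326515 0.02318047 0.09375884] [ 0.00682496 -0.0054515   0.99996185] tilt deg 0.31235696371733773 [[ 0.52530013 -0.00915002  0.0907828 ]
 [ 0.58256369  0.05433201  0.09676983]]
((0.5868136882781982, -0.020636510103940964), (0.045647457242012024, 0.09075550734996796), 3.226407766342163)
```

View pics/side8.png

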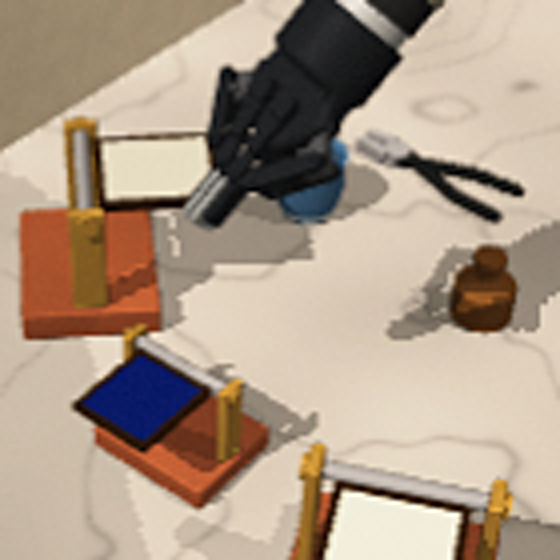

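View pics/scene8.png

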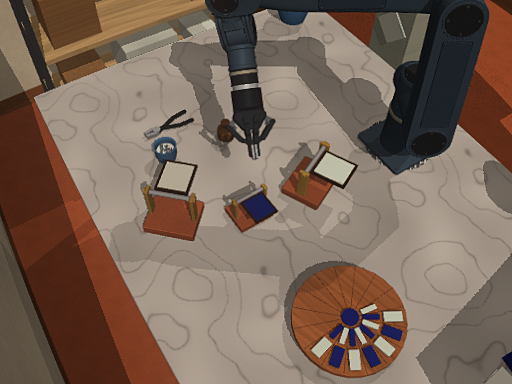

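The flag lies level with its cobalt face up (side crop ~140,400; scene 260,207). The gripper is clear, and the stand, pot, nippers, weight and platter look unmoved. I hand it in.

```bash
python3 -c "
from h import *
print(arm.job_done())"
```

```text
the job is handed in; nothing more can be done
None
```

The flag on the middle stand now lies on the turntable's side, cobalt face up. I lifted it with the closed fingertips under its free edge, pushed it over the pivot and pressed it down lightly. I chose that stand because its foot measured about 108 x 91 x 22 mm; the other two are larger.

- **Flag angle:** the last depth check put the flag about 0.3° from level, against a limit of about 9°.
- **Forces:** wrist forces read at the end of each move were about 1–2 N while pushing. The highest was about 4 N, when the fingers first met the edge.
- **Stand:** in the pictures it stands where it began. My last foot measurement was partly hidden by the flag. Its lateral position and 91 mm side agreed with the start to about 1 mm, but it gives no check along the foot's length.
- **Other objects:** the nippers, pot, weight and platter looked unmoved in the last pictures. I checked these by eye only, and the gripper partly covered the weight in one view and the pot in the other.
- **Approach:** my first tilted approach ran into a joint limit (joint 4). I turned the tool 20°, which cleared it.

The job was handed in at about 10 s with the gripper well clear. No verdict was reported.

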